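# Scoop a heaped measure of sleeves and strike it level

## Robot

A 6-joint arm with a two-finger parallel gripper is mounted at the origin on a cart in front of the work surface, level with it; the furniture and walls round the work are solid. World frame = base frame: x ahead of the robot, y to its left, z up, the work surface at z = 0. Lengths are in m, angles in rad, forces in N, time in s.
With the tool pointing down it reaches from about 0.35 to 0.85 m from the base axis. Payload 8.1 kg.
Tool frame: the origin (TCP) lies on the centre line of the jaws, within the pads' length; the fingertips stand 19 mm ahead of it and the grasp point (between the pads) is the TCP (robot.tips_ahead is the distance from the TCP to the fingertips, in m); y points along the fingers, z is the direction in which the jaws open and shut, and the axes are right-handed (so a half turn about y gives the same grasp; the last joint's range is limited). The gripper opens to 93 mm and grips with 3 to 60 N. Pads are 15 mm wide; open, the fingers measure 128 mm over their backs; the gripper's body (75 mm by 188 mm) begins 65 mm behind the grasp point.
Start: joints at [1.137, 0.13, 1.488, -0, 1.523, -0.085], TCP at [0.205, 0.564, 0.238] pointing down, gripper open.
Joint ranges: [-2.96, 2.96], [-0.89, 2.26], [0.02, 2.5], [-1.34, 4.48], [0, 2.73], [-2.66, 2.66]. Speed limits (rad/s): [2.39, 2.39, 2.79, 3.14, 3.14, 3.14].

## Interface

Orientations are given as a rotation vector (axis times angle).
In Python, from plant import robot, imaging, models gives the robot as it stands.
- The arm moves only by the tool carry_out, never from a script. Its argument "motion" is one flat list of numbers, 7 for each row, row after row: the shift along the tool's x, y, z in m, then the turn, a rotation vector about the tool's x, y, z in degrees, then the opening, from -1 (shut) to 1 (fully open). A call has exactly 5 rows; each row shifts and turns the pose as measured when the row begins, along the tool's axes as they then stand; what a row does not reach is not made up. A row lasts 1/10 s, in which the tool goes at most 50 mm and 8.59 degrees, less where a joint would pass 70% of its speed; a pose out of reach is approached as far as the arm can. A call is refused whole if a number of a shift passes 0.05 or a number of a turn 8.59, either way. A call with a gripper value outside its range is refused whole. The fingers move at their own pace and stop on an object; "squeeze" is the grip in N (left out, the last holds). Time passes only in rows, so rows that do not move let the fingers close, or fill a call up. It gives the time, the measured TCP pose, the force and the opening at its end, in the units of the state.
- robot.read_state(): the state, without advancing time (a new reading comes with each control period).
- imaging.read_camera(name): name is "scene" or "top" or "wrist"; returns the picture (420x560x3 uint8, blue, green, red); there is no depth.
- imaging.camera_model(name): a dict with "K" (3x3 intrinsics, pixels), "k1" (the pictures are not rectified: a ray, as slopes to the right and down, at radius r is drawn at 1 + k1 r^2 times it, then the intrinsics apply), "position" and "orientation" of the camera in the world. Camera axes: x right, y down, z forward; pixel columns grow to the right and rows downward; lengths in m; the calibration is good to about 2 mm. A picture is of the moment at which its call begins: read the wrist's pose just before it. camera_model takes no time and is no camera call; for the wrist camera it gives the pose at the moment of the call.
- robot.close_job(): hands the job in, once; it reports no verdict.
Trained networks look in the newest picture that a camera, given by its name, has taken for a name from the list of things; names that differ only in an ending like _2 or _b are one class to them, and where a whole thing is asked for, a point or a joint stands for the part that bears it (a point fixed in the world has none). Each returns a list of dicts, best first, with "confidence" (0 to 1); they miss things now and then, are a little off and sometimes report something else, mostly with a low value. They report only what shows in the picture. A call takes as long as a camera call. They do not tell look-alikes from the thing itself.
- models.outline_of(camera, thing): "pixels" (420x560 bool, what is visible of it) and "pixel" ([column, row] in pixels, amid what is visible of it).
The state is a dict: "t": time; "q": joint angles; "dq": joint speeds; "joint_torque": joint torques, N m; "tool_pos": TCP position; "orientation": TCP orientation; "force": force on the tool from outside, world axes, zero at the start; "wrist_torque": the same for the moment, N m; "opening": finger opening in m.
Only numpy, scipy, OpenCV 4.12 (cv2) and the standard library are available. Lean on these libraries where they do the work, as an engineer would, in place of code of your own. Each camera call takes 0.05 s, during which the arm holds its last target.

## Task

Take the scoop by its handle post, slide it low into the open front of the sleeve rack under the pile and lift, so that it carries all three spacer sleeves heaped. Then draw the raised scoop back out under the strike blade on the front edge of the rack, so that the blade strikes the excess sleeve off back into the rack, and set the scoop with its level measure of two sleeves down flat on the surface plate. Keep the scoop level throughout and do not touch the sleeves with the gripper.

Things in the scene. Friction and masses are not known exactly. Their poses are not given: they have to be found in the camera images.
- scoop: Loose aluminium scoop, 0.22 kg, flat underside at z = 0. Origin: under the pocket's middle; +x to its front lip. Grip: 24 mm square steel post at x = -95 mm, z 8 to 94 (hold at about 78), on a 48 x 56 mm foot. A 36 mm wide, 3 mm thick strip leads to the pocket: floor x -18 to 18, walls sloping outward at 50 degrees, lip up to z 23 at x 38, back up to z 28 at x -42; open at both sides (y).
- rack: Fixed steel rack. Origin: underside below the pile; open front at -x. Base 5 mm thick, x -40 to 55. Two ledges (top z 52) between side walls (y +-46) leave a slot y -28 to 28; stops on them at x +-25 reach z 63; back wall at x 50. Strike blade over the front: lower edge at x -27, z 100, leaning to the front; the scoop may push it up freely by 18 mm (60 g). Guide posts at x -41, y +-58, to z 138.
- sleeve_1: Loose steel spacer sleeve, tube 24 mm in diameter, 80 mm long, 45 g; three are alike. Origin at its centre, axis y. Starts across the rack's slot, ends on the ledges, front one of the lower pair (axis 64 mm above the plate). With scoop and rack origins in line, a scoop underside at z 10 to 18 mm passes below the pile.
- sleeve_2: Like sleeve_1; starts at the back of the lower pair (axis 64 mm up). Two sleeves lying side by side across the scoop's pocket fill it level, their axes 15 mm above the scoop's underside. To pass the stops and be struck by the blade, the scoop's underside must be 68 to 78 mm above the plate.
- sleeve_3: Like sleeve_1; starts on top of the lower pair (axis 85 mm above the plate). Carried as a heap on the other two in the scoop, its axis is 36 mm above the scoop's underside; the blade then rolls it forward over the lip and it drops back into the rack.
Not all that is in view belongs to the job. There is more than one size of the rack; the job needs the larger.

How it is judged:
By the outcome, as a careful person would: the job done as asked, in the order asked, and still so for the second after the job is handed in, with the robot touching nothing.
It also fails if it takes over 54 s, if anything falls off the work surface, if the arm or the gripper's body presses on something with over 40 N, if the wrist force passes 120 N, or if a joint passes its speed limit or range.

## Working session

There is one attempt and no reset: what is moved stays moved. The work goes in short steps, Python scripts to look and compute and a tool call to move; the robot and the scene stay as the last step left them, time stands still between calls to the robot, and variables do not carry over. Pictures are saved under pics/ and viewed, and the job is handed in when it is done.

Besides the shell and the picture viewer there is one more tool, called after "Request:" as name(argument=value, ...) on one line, values as JSON. carry_out: Moves the arm, as the interface text tells. Its arguments: {"type":"object","properties":{"motion":{"type":"array","items":{"type":"number"}},"squeeze":{"type":"number"}},"required":["motion"]}

```bash
mkdir -p pics; ls
python3 - <<'E'
from plant import robot, imaging, models
import cv2,numpy as np
for c in ["scene","top","wrist"]:
    im=imaging.read_camera(c); cv2.imwrite(f"pics/a_{c}.png",im)
    m=imaging.camera_model(c); print(c,{k:np.round(np.array(v),4).tolist() for k,v in m.items()})
print(robot.read_state())
E
```

```text
pics
scene {'K': [[431.5339, 0.0, 281.4045], [0.0, 431.5339, 210.0693], [0.0, 0.0, 1.0]], 'k1': -0.1258, 'position': [0.0006, -0.3831, 0.5566], 'orientation': [-1.9139, 1.1789, -0.5877]}
top {'K': [[479.9992, 0.0, 281.2908], [0.0, 479.9992, 210.434], [0.0, 0.0, 1.0]], 'k1': 0.0099, 'position': [0.4291, -0.0773, 0.9282], 'orientation': [-2.1054, 2.1209, -0.2105]}
wrist {'K': [[377.1946, 0.0, 273.1474], [0.0, 377.1946, 213.1684], [0.0, 0.0, 1.0]], 'k1': -0.0335, 'position': [0.1267, 0.593, 0.3837], 'orientation': [2.3605, 1.6522, 0.2527]}
{'t': 0.15, 'q': array([ 1.13662978e+00,  1.31004025e-01,  1.48900497e+00, -1.58813694e-05,
        1.52301955e+00, -8.53873862e-02]), 'dq': array([-0.00021303, -0.00183169, -0.00382421, -0.00065944, -0.00037407,
       -0.00048578]), 'joint_torque': array([ 2.22036178e-04, -5.60477078e+01, -4.92333913e+01,  7.67134479e-02,
        3.07516067e-02, -1.04758981e-04]), 'tool_pos': array([0.20485457, 0.56350929, 0.23683192]), 'orientation': array([-1.55480973,  0.27400992, -0.27345222]), 'force': array([-0.04369052, -0.47490394, -0.53360555]), 'wrist_torque': array([-0.05758371, -0.03463664,  0.0379577 ]), 'opening': 0.09320403206105558}
```

View pics/a_scene.png

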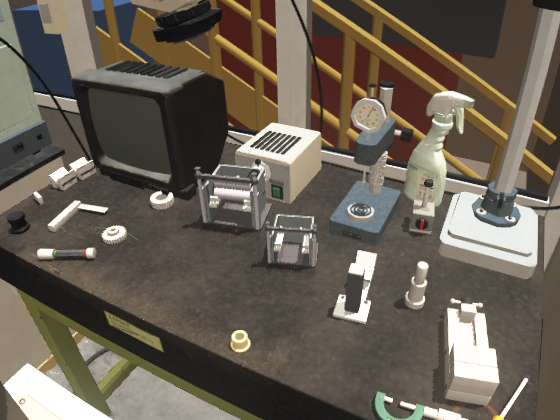

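View pics/a_top.png

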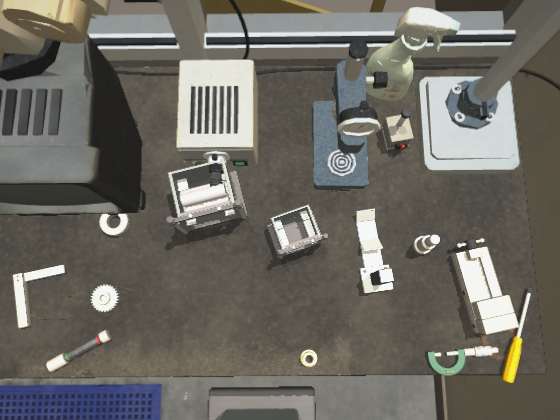

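View pics/a_wrist.png

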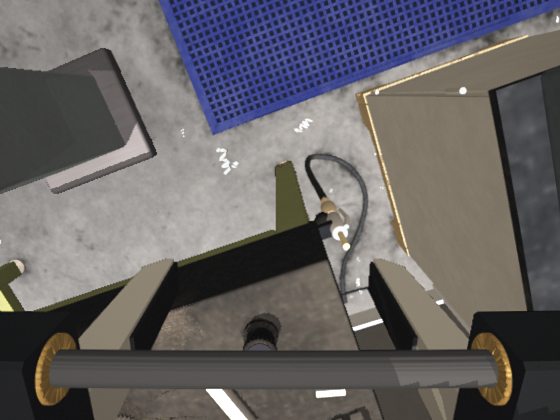

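```bash
cat > h.py <<'E'
from plant import robot, imaging, models
import cv2,numpy as np
from scipy.spatial.transform import Rotation as R
def proj(m,P):
    P=np.atleast_2d(P).astype(float)
    Rm=R.from_rotvec(m["orientation"]).as_matrix()
    c=(P-np.array(m["position"]))@Rm
    s=c[:,:2]/c[:,2:]; r2=(s**2).sum(1,keepdims=True); s=s*(1+m["k1"]*r2)
    K=np.array(m["K"]); return s*[K[0,0],K[1,1]]+[K[0,2],K[1,2]]
def onz(m,px,z):
    K=np.array(m["K"]); d=(np.array(px,float)-[K[0,2],K[1,2]])/[K[0,0],K[1,1]]
    s=d.copy()
    for _ in range(20): s=d/(1+m["k1"]*(s@s))
    Rm=R.from_rotvec(m["orientation"]).as_matrix(); v=Rm@np.array([s[0],s[1],1]); p=np.array(m["position"])
    return p+v*(z-p[2])/v[2]
def pose(x,y,yaw,P,z=0):
    P=np.atleast_2d(P).astype(float); c,s=np.cos(yaw),np.sin(yaw)
    return np.c_[x+c*P[:,0]-s*P[:,1],y+s*P[:,0]+c*P[:,1],z+P[:,2]]
E
python3 - <<'E'
from h import *
t=cv2.imread("pics/a_top.png"); s=cv2.imread("pics/a_scene.png")
a=cv2.resize(t[140:310,155:405],None,fx=3.2,fy=3.2,interpolation=cv2.INTER_CUBIC); cv2.imwrite("pics/b_top.png",a)
a=cv2.resize(s[150:330,190:440],None,fx=3.2,fy=3.2,interpolation=cv2.INTER_CUBIC); cv2.imwrite("pics/b_scene.png",a)
for n in ["scoop","rack","sleeve_1"]:
  for c in ["top","scene"]:
    for o in models.outline_of(c,n): print(n,c,round(o["confidence"],2),np.round(o["pixel"]),o["pixels"].sum())
E
```

```text
scoop top 0.55 [373. 257.] 1805
scoop scene 0.84 [358. 290.] 1814
rack top 0.71 [297. 231.] 1926
rack top 0.63 [206. 209.] 2947
rack top 0.4 [203. 198.] 554
rack scene 0.84 [291. 240.] 2330
rack scene 0.64 [233. 202.] 3300
sleeve_1 top 0.81 [208. 205.] 195
sleeve_1 top 0.81 [205. 198.] 607
sleeve_1 scene 0.85 [233. 194.] 407
sleeve_1 scene 0.47 [231. 185.] 103
```

View pics/b_top.png

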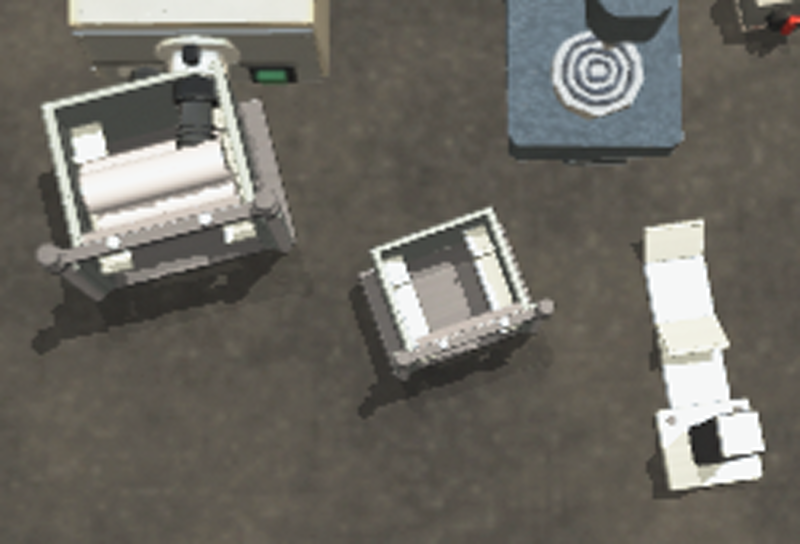

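View pics/b_scene.png

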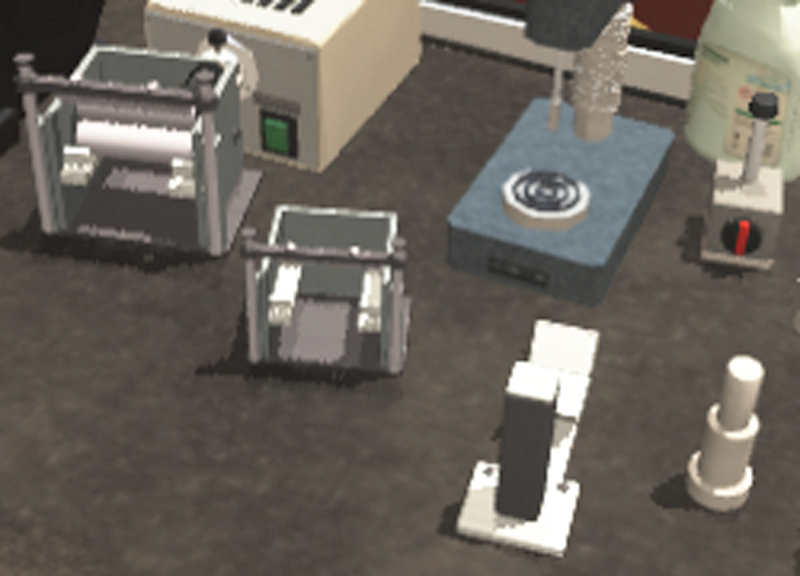

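```bash
cat > fit.py <<'E'
from h import *
from scipy.optimize import least_squares
mt=imaging.camera_model("top"); ms=imaging.camera_model("scene")
T=lambda u,v:(155+u/3.2,140+v/3.2); S=lambda u,v:(190+u/3.2,150+v/3.2)
sc_t=[((-83,12,94),T(718,413)),((-83,-12,94),T(758,413)),((-107,-12,94),T(765,455)),((-107,12,94),T(722,460)),
((-71,28,8),T(657,408)),((-71,-28,8),T(748,400)),((-119,-28,8),T(762,480)),((-119,28,8),T(667,490)),
((38,18,23),T(643,228)),((38,-18,23),T(703,220)),((-42,18,28),T(657,350)),((-42,-18,28),T(730,347))]
sc_s=[((-107,12,94),S(507,385)),((-107,-12,94),S(553,395)),((-119,28,8),S(458,527)),((-119,-28,8),S(562,553)),((-71,-28,8),S(580,487)),
((38,18,23),S(537,322)),((38,-18,23),S(600,333))]
rk_t=[((-41,58,138),T(50,255)),((-41,-58,138),T(265,203)),((-40,'h',5),T(105,298)),((-40,'-h',5),T(292,245)),((55,'-h',5),T(257,100)),((50,49,'w'),T(43,105)),((50,-49,'w'),T(218,63))]
rk_s=[((-41,58,138),S(25,60)),((-41,-58,138),S(205,82))]
def res(p,L,m):
    x,y,a,h,w=p; o=[]
    for P,px in L:
        P=[{'h':h,'-h':-h,'w':w}.get(k,k) if isinstance(k,str) else k/1000 for k in P]
        o.append((proj(m,pose(x,y,a,P))[0]-px))
    return np.concatenate(o)
def fit(name,sets,p0):
    f=lambda p: np.concatenate([res(p,L,m) for L,m in sets]+[[(p[3]-.065)*100,(p[4]-.1)*100]])
    r=least_squares(f,p0,loss='soft_l1'); print(name,np.round(r.x,4),"yawdeg",np.round(np.degrees(r.x[2]),2)); print(np.round(r.fun[:-2].reshape(-1,2),1).tolist()); return r.x
if __name__=="__main__":
    p0=[.4,-.2,0,.065,.1]
    fit("scoop top",[(sc_t,mt)],p0);fit("scoop scene",[(sc_s,ms)],p0);fit("scoop both",[(sc_t,mt),(sc_s,ms)],p0)
    p0=[.45,.05,.2,.065,.1]
    fit("rack top",[(rk_t,mt)],p0);fit("rack scene",[(rk_s,ms)],p0);fit("rack both",[(rk_t,mt),(rk_s,ms)],p0)
E
python3 fit.py
```

```text
scoop top [ 0.578  -0.2418  0.1309  0.065   0.1   ] yawdeg 7.5
[[-1.6, 0.8], [-0.4, -1.1], [0.0, -0.3], [-0.3, 0.0], [-0.6, 0.9], [-0.1, -0.7], [0.2, -0.4], [0.6, 0.6], [0.5, -0.6], [0.2, -0.6], [3.7, 2.0], [-0.2, 0.4]]
scoop scene [ 0.5806 -0.2411  0.1363  0.065   0.1   ] yawdeg 7.81
[[-0.8, 3.4], [0.2, 3.6], [-0.5, -0.3], [0.5, -0.4], [0.2, -0.7], [0.6, -0.7], [-0.2, -0.4]]
scoop both [ 0.5787 -0.2416  0.1344  0.065   0.1   ] yawdeg 7.7
[[-1.5, 0.4], [-0.4, -1.5], [0.1, -0.8], [-0.3, -0.4], [-0.6, 0.5], [-0.1, -1.1], [0.3, -0.9], [0.7, 0.2], [0.3, -0.9], [0.0, -1.0], [3.7, 1.7], [-0.3, -0.1], [-1.1, 4.3], [-0.1, 4.5], [-0.8, 0.5], [0.3, 0.5], [0.0, 0.2], [0.6, -0.1], [-0.3, 0.3]]
rack top [0.6302 0.0637 0.2475 0.0612 0.1089] yawdeg 14.18
[[0.4, 0.4], [0.6, -0.4], [-2.8, -0.7], [-0.1, 0.3], [-0.5, 0.4], [0.7, 0.1], [-0.1, -0.1]]
rack scene [0.6313 0.0624 0.2185 0.065  0.1   ] yawdeg 12.52
[[0.2, 0.2], [-0.2, -0.1]]
rack both [0.6303 0.0636 0.2466 0.061  0.1087] yawdeg 14.13
[[0.5, 0.3], [0.6, -0.5], [-2.7, -0.8], [-0.2, 0.2], [-0.5, 0.3], [0.8, 0.1], [0.0, -0.2], [-0.3, 0.8], [-0.2, -0.4]]
```

```bash
cat >> h.py <<'E'
def plan(tx,ty,tz,yawz,n,step=None):
    """tool z-axis horizontal heading yawz (deg), y down. prints residual and n rows linearly interpolated"""
    s=robot.read_state(); p=np.array(s["tool_pos"]); R0=R.from_rotvec(s["orientation"]).as_matrix()
    a=np.radians(yawz); z=np.array([np.cos(a),np.sin(a),0]); y=np.array([0,0,-1.]); x=np.cross(y,z)
    Rt=np.c_[x,y,z]; rv=R.from_matrix(R0.T@Rt).as_rotvec(); T=np.array([tx,ty,tz])
    zz=R0[:,2]; print("t",s["t"],"pos",np.round(p,4),"z heading",round(np.degrees(np.arctan2(zz[1],zz[0])),2),"tilt y",np.round(R0[:,1],3),"open",round(s["opening"],4),"F",np.round(s["force"],1),"q",np.round(s["q"],2))
    print("err world mm",np.round((T-p)*1000,1),"turn deg",np.round(np.degrees(rv),2),"tool shift mm",np.round(R0.T@(T-p)*1000,1))
    for i in range(n):
        Ri=R0@R.from_rotvec(rv*i/n).as_matrix(); print(np.round(Ri.T@(T-p)/n,4).tolist(),np.round(np.degrees(rv)/n,2).tolist())
E
python3 - <<'E'
from h import *
p=pose(.5787,-.2416,.1344,[-.095,0,.078])[0]; print(p)
plan(p[0],p[1],.22,7.7,20)
plan(p[0],p[1],.22,187.7,2)
m=imaging.camera_model("wrist"); s=robot.read_state(); print(R.from_rotvec(s["orientation"]).as_matrix().T@(np.array(m["position"])-s["tool_pos"]))
E
```

```text
[ 0.48455672 -0.2543296   0.078     ]
t 0.45 pos [0.205  0.5639 0.2376] z heading 70.01 tilt y [-0. -0. -1.] open 0.0925 F [ 0.6 -0.7  0.2] q [ 1.14  0.13  1.49  0.    1.52 -0.09]
err world mm [ 279.5 -818.2  -17.6] turn deg [1.000e-02 6.231e+01 0.000e+00] tool shift mm [ 542.3   17.6 -673.4]
[0.0271, 0.0009, -0.0337] [0.0, 3.12, 0.0]
[0.0289, 0.0009, -0.0321] [0.0, 3.12, 0.0]
[0.0306, 0.0009, -0.0305] [0.0, 3.12, 0.0]
[0.0322, 0.0009, -0.0288] [0.0, 3.12, 0.0]
[0.0337, 0.0009, -0.027] [0.0, 3.12, 0.0]
[0.0352, 0.0009, -0.0251] [0.0, 3.12, 0.0]
[0.0365, 0.0009, -0.0232] [0.0, 3.12, 0.0]
[0.0377, 0.0009, -0.0212] [0.0, 3.12, 0.0]
[0.0388, 0.0009, -0.0191] [0.0, 3.12, 0.0]
[0.0398, 0.0009, -0.017] [0.0, 3.12, 0.0]
[0.0406, 0.0009, -0.0148] [0.0, 3.12, 0.0]
[0.0414, 0.0009, -0.0126] [0.0, 3.12, 0.0]
[0.042, 0.0009, -0.0103] [0.0, 3.12, 0.0]
[0.0425, 0.0009, -0.008] [0.0, 3.12, 0.0]
[0.0429, 0.0009, -0.0057] [0.0, 3.12, 0.0]
[0.0431, 0.0009, -0.0033] [0.0, 3.12, 0.0]
[0.0432, 0.0009, -0.001] [0.0, 3.12, 0.0]
[0.0432, 0.0009, 0.0014] [0.0, 3.12, 0.0]
[0.0431, 0.0009, 0.0037] [0.0, 3.12, 0.0]
[0.0428, 0.0009, 0.0061] [0.0, 3.12, 0.0]
t 0.45 pos [0.205  0.5639 0.2376] z heading 70.01 tilt y [-0. -0. -1.] open 0.0925 F [ 0.6 -0.7  0.2] q [ 1.14  0.13  1.49  0.    1.52 -0.09]
err world mm [ 279.5 -818.2  -17.6] turn deg [ 0.0000e+00 -1.1769e+02 -1.0000e-02] tool shift mm [ 542.3   17.6 -673.4]
[0.2712, 0.0088, -0.3367] [0.0, -58.84, -0.0]
[-0.1478, 0.0088, -0.4063] [0.0, -58.84, -0.0]
[-0.08356218 -0.14682594  0.00081813]
```

Request:
carry_out(motion=[0.027,0.001,-0.034,0,3.1,0,1,0.029,0.001,-0.032,0,3.1,0,1,0.031,0.001,-0.03,0,3.1,0,1,0.032,0.001,-0.029,0,3.1,0,1,0.034,0.001,-0.027,0,3.1,0,1])

```text
t: 0.95
tool_pos: [0.2747, 0.3564, 0.2301]
orientation: [-1.517, 0.487, -0.486]
force: [0.7, -0.3, 0.3]
opening: 0.0926
```

Request:
carry_out(motion=[0.035,0.001,-0.025,0,3.1,0,1,0.036,0.001,-0.023,0,3.1,0,1,0.038,0.001,-0.021,0,3.1,0,1,0.039,0.001,-0.019,0,3.1,0,1,0.04,0.001,-0.017,0,3.1,0,1])

```text
t: 1.45
tool_pos: [0.3454, 0.1442, 0.2261]
orientation: [-1.452, 0.701, -0.705]
force: [0.8, 0.3, 0.0]
opening: 0.093
```

Request:
carry_out(motion=[0.041,0.001,-0.015,0,3.1,0,1,0.041,0.001,-0.013,0,3.1,0,1,0.042,0.001,-0.01,0,3.1,0,1,0.042,0.001,-0.008,0,3.1,0,1,0.043,0.001,-0.006,0,3.1,0,1])

```text
t: 1.95
tool_pos: [0.4136, -0.0706, 0.2234]
orientation: [-1.361, 0.911, -0.925]
force: [0.7, 1.1, -0.3]
opening: 0.093
```

```bash
python3 -c "
from h import *
plan(.4846,-.2543,.20,7.7,5)"
```

```text
t 1.95 pos [ 0.4136 -0.0706  0.2234] z heading 22.21 tilt y [ 0.011  0.    -1.   ] open 0.093 F [ 0.7  1.1 -0.3] q [-0.29 -0.39  1.99  0.    1.53 -0.68]
err world mm [  71.  -183.7  -23.4] turn deg [-0.61 14.51  0.14] tool shift mm [196.8  24.1  -4. ]
[0.0394, 0.0048, -0.0008] [-0.12, 2.9, 0.03]
[0.0394, 0.0048, 0.0012] [-0.12, 2.9, 0.03]
[0.0392, 0.0048, 0.0032] [-0.12, 2.9, 0.03]
[0.039, 0.0048, 0.0052] [-0.12, 2.9, 0.03]
[0.0387, 0.0047, 0.0072] [-0.12, 2.9, 0.03]
```

Request:
carry_out(motion=[0.039,0.005,-0.001,-0.1,2.9,0,1,0.039,0.005,0.001,-0.1,2.9,0,1,0.039,0.005,0.003,-0.1,2.9,0,1,0.039,0.005,0.005,-0.1,2.9,0,1,0.038,0.005,0.007,-0.1,2.9,0,1])

```text
t: 2.45
tool_pos: [0.4843, -0.2638, 0.2006]
orientation: [-1.262, 1.113, -1.127]
force: [-0.1, 0.2, 0.4]
opening: 0.0933
```

Run:
```python
from h import *
plan(.4846,-.2543,.13,7.7,4)
im=imaging.read_camera("wrist"); cv2.imwrite("pics/c_wrist.png",im)
im=imaging.read_camera("scene"); cv2.imwrite("pics/c_scene.png",im)
m=imaging.camera_model("wrist")
L=[(-83,12,94),(-83,-12,94),(-107,-12,94),(-107,12,94),(-71,28,8),(-71,-28,8),(-119,-28,8),(-119,28,8),(38,18,23),(38,-18,23),(-42,18,28),(-42,-18,28)]
im=cv2.imread("pics/c_wrist.png")
for q in proj(m,pose(.5787,-.2416,.1344,np.array(L)/1000)): cv2.circle(im,tuple(int(v) for v in np.round(q)),2,(0,0,255),-1)
cv2.imwrite("pics/c_wrist.png",im)
```

```text
t 2.45 pos [ 0.4843 -0.2638  0.2006] z heading 6.89 tilt y [ 0.008 -0.004 -1.   ] open 0.0933 F [-0.1  0.2  0.4] q [-0.59  0.01  1.68  0.    1.44 -0.71]
err world mm [  0.3   9.5 -70.6] turn deg [-0.4  -0.81  0.28] tool shift mm [-9.8 70.5  0.9]
[-0.0024, 0.0176, 0.0002] [-0.1, -0.2, 0.07]
[-0.0024, 0.0176, 0.0003] [-0.1, -0.2, 0.07]
[-0.0024, 0.0176, 0.0003] [-0.1, -0.2, 0.07]
[-0.0024, 0.0176, 0.0004] [-0.1, -0.2, 0.07]
```

View pics/c_wrist.png

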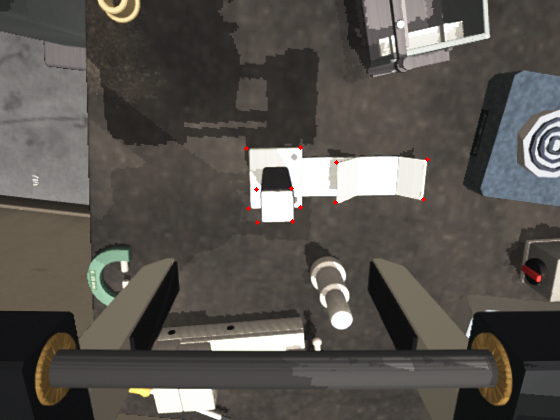

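View pics/c_scene.png

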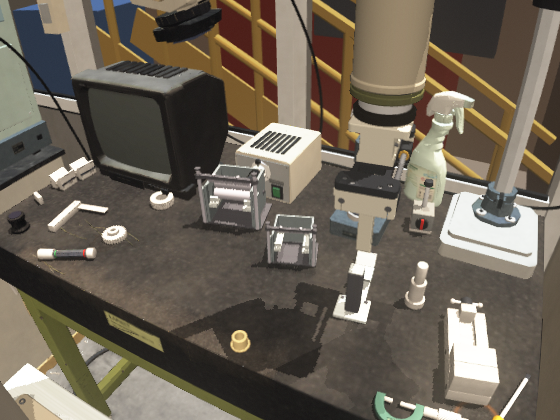

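Run:
```python
from h import *
m=imaging.camera_model("top")
for px in [(358,138),(340,130),(365,187),(427,243)]:
    for z in (0,.1,.15,.2): print(px,z,np.round(onz(m,px,z)[:2],3))
```

```text
(358, 138) 0 [ 0.769 -0.232]
(358, 138) 0.1 [ 0.732 -0.215]
(358, 138) 0.15 [ 0.714 -0.207]
(358, 138) 0.2 [ 0.696 -0.198]
(340, 130) 0 [ 0.786 -0.195]
(340, 130) 0.1 [ 0.748 -0.183]
(340, 130) 0.15 [ 0.729 -0.176]
(340, 130) 0.2 [ 0.709 -0.17 ]
(365, 187) 0 [ 0.666 -0.241]
(365, 187) 0.1 [ 0.64  -0.224]
(365, 187) 0.15 [ 0.628 -0.215]
(365, 187) 0.2 [ 0.615 -0.206]
(427, 243) 0 [ 0.553 -0.357]
(427, 243) 0.1 [ 0.54  -0.327]
(427, 243) 0.15 [ 0.533 -0.312]
(427, 243) 0.2 [ 0.526 -0.297]
```

Request:
carry_out(motion=[-0.0025,0.02,0,-0.1,-0.2,0.1,1,-0.0025,0.02,0,-0.1,-0.2,0.1,1,-0.0025,0.02,0,-0.1,-0.2,0.1,1,-0.002,0.015,0,-0.1,-0.2,0,1,0,0,0,0,0,0,1])

```text
t: 3.05
tool_pos: [0.4832, -0.2567, 0.122]
orientation: [-1.269, 1.114, -1.111]
force: [-0.3, -0.1, 0.1]
opening: 0.0934
```

Run:
```python
from h import *
plan(.4846,-.2543,.078,7.7,3)
```

```text
t 3.05 pos [ 0.4832 -0.2567  0.122 ] z heading 7.52 tilt y [-0.002  0.001 -1.   ] open 0.0934 F [-0.3 -0.1  0.1] q [-0.58  0.08  1.76 -0.    1.31 -0.71]
err world mm [  1.4   2.4 -44. ] turn deg [ 0.09 -0.18 -0.06] tool shift mm [-2.1 44.   1.8]
[-0.0007, 0.0147, 0.0006] [0.03, -0.06, -0.02]
[-0.0007, 0.0147, 0.0006] [0.03, -0.06, -0.02]
[-0.0007, 0.0147, 0.0006] [0.03, -0.06, -0.02]
```

Request:
carry_out(motion=[-0.001,0.015,0.001,0,-0.1,0,1,-0.001,0.015,0.001,0,-0.1,0,1,0,0.012,0,0,0,0,1,0,0,0,0,0,0,1,0,0,0,0,0,0,1])

```text
t: 3.55
tool_pos: [0.4862, -0.2544, 0.0786]
orientation: [-1.271, 1.107, -1.109]
force: [0.2, 0.7, 0.0]
opening: 0.0931
```

Run:
```python
from h import *
plan(.4846,-.2543,.078,7.7,1)
im=imaging.read_camera("wrist"); cv2.imwrite("pics/d_wrist.png",im)
```

```text
t 3.55 pos [ 0.4862 -0.2544  0.0786] z heading 7.79 tilt y [ 0.001 -0.001 -1.   ] open 0.0931 F [0.2 0.7 0. ] q [-0.58  0.13  1.79 -0.    1.22 -0.71]
err world mm [-1.6  0.1 -0.6] turn deg [-0.04  0.09  0.06] tool shift mm [-0.3  0.6 -1.6]
[-0.0003, 0.0006, -0.0016] [-0.04, 0.09, 0.06]
```

View pics/d_wrist.png

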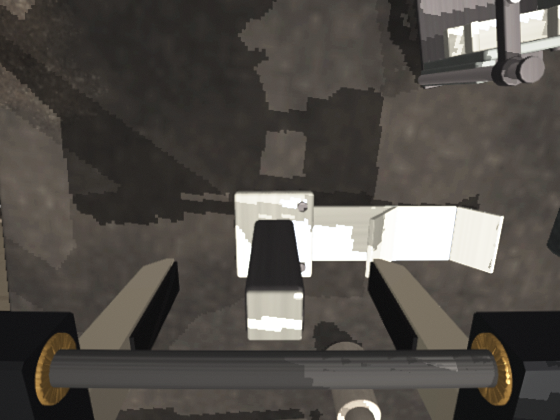

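Request:
carry_out(motion=[0,0,-0.0015,0,0,0,-1,0,0,0,0,0,0,-1,0,0,0,0,0,0,-1,0,0,0,0,0,0,-1,0,0,0,0,0,0,-1], squeeze=50)

```text
t: 4.1
tool_pos: [0.4857, -0.2556, 0.0809]
orientation: [-1.27, 1.105, -1.113]
force: [0.1, -0.1, -0.8]
opening: 0.0575
```

Request:
carry_out(motion=[0,0,0,0,0,0,-1,0,0,0,0,0,0,-1,0,0,0,0,0,0,-1,0,0,0,0,0,0,-1,0,0,0,0,0,0,-1])

```text
t: 4.6
tool_pos: [0.4859, -0.2556, 0.0811]
orientation: [-1.27, 1.104, -1.113]
force: [1.0, -0.2, -0.2]
opening: 0.0237
```

Run:
```python
from h import *
plan(.4846,-.2543,.078,7.7,1)
im=imaging.read_camera("wrist"); cv2.imwrite("pics/e_wrist.png",im)
```

```text
t 4.6 pos [ 0.4859 -0.2556  0.0811] z heading 7.77 tilt y [ 0.004 -0.003 -1.   ] open 0.0237 F [ 1.  -0.2 -0.2] q [-0.58  0.12  1.79 -0.    1.22 -0.71]
err world mm [-1.3  1.3 -3.1] turn deg [-0.21  0.07  0.2 ] tool shift mm [-1.5  3.  -1.1]
[-0.0015, 0.003, -0.0011] [-0.21, 0.07, 0.2]
```

View pics/e_wrist.png

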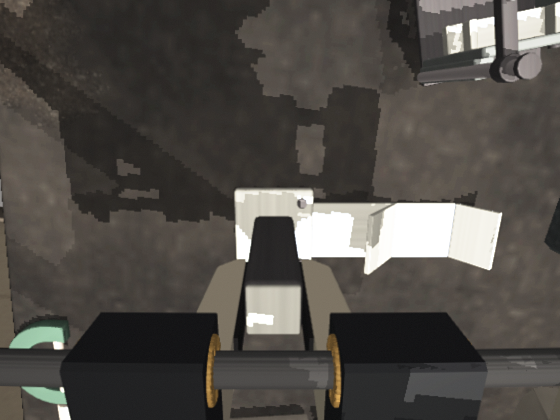

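Request:
carry_out(motion=[0,-0.01,0,0,0,0,-1,0,-0.02,0,0,0,0,-1,0,-0.03,0,0,0,0,-1,0,-0.03,0,0,0,0,-1,0,-0.03,0,0,0,0,-1])

```text
t: 5.15
tool_pos: [0.481, -0.2526, 0.1996]
orientation: [-1.272, 1.117, -1.101]
force: [-0.3, 0.1, -2.2]
opening: 0.0237
```

Request:
carry_out(motion=[0,-0.02,0,0,0,0,-1,-0.01,-0.015,-0.002,0,0,0,-1,-0.01,-0.01,-0.005,0,0,0,-1,0,0,0,0,0,0,-1,0,0,0,0,0,0,-1])

```text
t: 5.65
tool_pos: [0.4731, -0.2348, 0.2554]
orientation: [-1.271, 1.108, -1.11]
force: [-0.6, -0.3, -1.7]
opening: 0.0237
```

Run:
```python
from h import *
m=imaging.camera_model("top"); print(onz(m,(280,255),.1),onz(m,(325,236),.1))
plan(.425,.012,.245,14.1,10)
im=imaging.read_camera("scene"); cv2.imwrite("pics/f_scene.png",im)
im=imaging.read_camera("wrist"); cv2.imwrite("pics/f_wrist.png",im)
```

```text
[ 0.52048813 -0.07194552  0.1       ] [ 0.55305469 -0.15051917  0.1       ]
t 5.65 pos [ 0.4731 -0.2348  0.2554] z heading 7.76 tilt y [ 0.    -0.001 -1.   ] open 0.0237 F [-0.6 -0.3 -1.7] q [-0.56 -0.07  1.66 -0.    1.55 -0.69]
err world mm [-48.1 246.8 -10.4] turn deg [-0.01 -6.34  0.07] tool shift mm [-251.1   10.1  -14.4]
[-0.0251, 0.001, -0.0014] [-0.0, -0.63, 0.01]
[-0.0251, 0.001, -0.0012] [-0.0, -0.63, 0.01]
[-0.0251, 0.001, -0.0009] [-0.0, -0.63, 0.01]
[-0.0251, 0.001, -0.0006] [-0.0, -0.63, 0.01]
[-0.0251, 0.001, -0.0003] [-0.0, -0.63, 0.01]
[-0.0251, 0.001, -0.0] [-0.0, -0.63, 0.01]
[-0.0251, 0.001, 0.0002] [-0.0, -0.63, 0.01]
[-0.0251, 0.001, 0.0005] [-0.0, -0.63, 0.01]
[-0.0251, 0.001, 0.0008] [-0.0, -0.63, 0.01]
[-0.0251, 0.001, 0.0011] [-0.0, -0.63, 0.01]
```

View pics/f_scene.png

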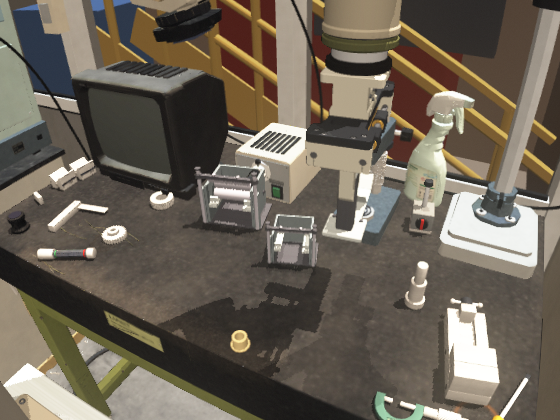

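View pics/f_wrist.png

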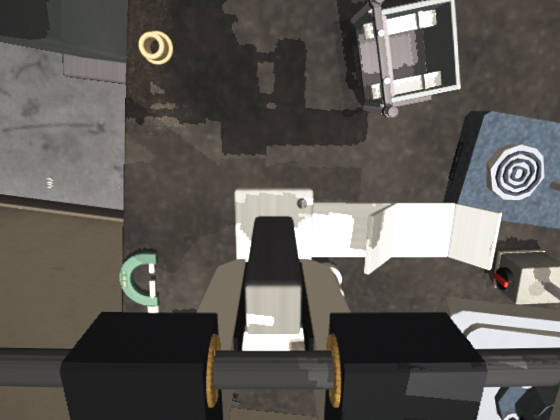

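Request:
carry_out(motion=[-0.02,0,-0.0015,0,-0.6,0,-1,-0.028,0.001,-0.001,0,-0.6,0,-1,-0.028,0.001,-0.001,0,-0.6,0,-1,-0.028,0.001,-0.0005,0,-0.6,0,-1,-0.028,0.001,0,0,-0.6,0,-1])

```text
t: 6.25
tool_pos: [0.4462, -0.1049, 0.245]
orientation: [-1.294, 1.081, -1.068]
force: [-0.5, 0.3, -1.9]
opening: 0.0238
```

Request:
carry_out(motion=[-0.028,0.001,0,0,-0.6,0,-1,-0.028,0.001,0,0,-0.6,0,-1,-0.025,0.001,0.001,0,-0.6,0,-1,-0.018,0.001,0.001,0,-0.6,0,-1,0,0,0,0,0,0,-1])

```text
t: 6.75
tool_pos: [0.4255, -0.0017, 0.2359]
orientation: [-1.316, 1.055, -1.027]
force: [-0.5, 0.1, -0.9]
opening: 0.0239
```

Run:
```python
from h import *
plan(.425,.012,.245,14.1,2)
im=imaging.read_camera("wrist"); 
m=imaging.camera_model("wrist")
L=[(-41,58,138),(-41,-58,138),(-40,61,5),(-40,-61,5),(55,-61,5),(50,49,109),(50,-49,109),(-37,28,52),(-37,-28,52)]
cv2.imwrite("pics/g_raw.png",im)
for q in proj(m,pose(.6303,.0636,.2466,np.array(L)/1000)): cv2.circle(im,tuple(int(v) for v in np.round(q)),2,(0,0,255),-1)
cv2.imwrite("pics/g_wrist.png",im)
im=imaging.read_camera("scene"); cv2.imwrite("pics/g_scene.png",im)
```

```text
t 6.75 pos [ 0.4255 -0.0017  0.2359] z heading 13.05 tilt y [-0.018  0.004 -1.   ] open 0.0239 F [-0.5  0.1 -0.9] q [-0.13 -0.34  1.93  0.    1.57 -0.35]
err world mm [-0.5 13.7  9.1] turn deg [ 0.92 -1.05 -0.49] tool shift mm [-13.5  -9.    2.5]
[-0.0067, -0.0045, 0.0013] [0.46, -0.53, -0.24]
[-0.0067, -0.0045, 0.0013] [0.46, -0.53, -0.24]
```

View pics/g_wrist.png

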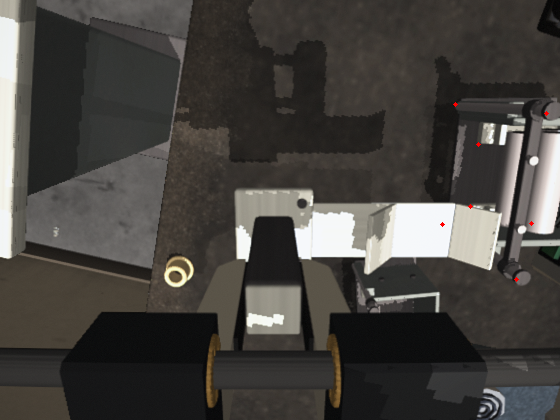

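View pics/g_scene.png

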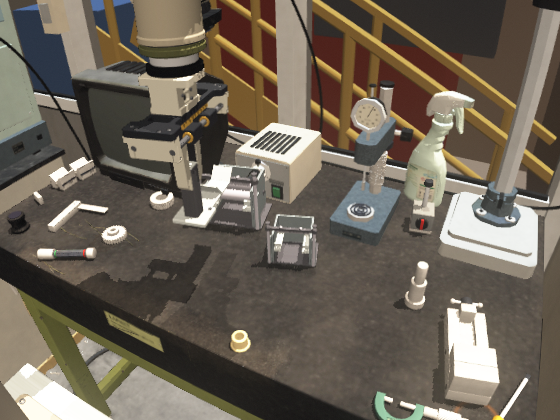

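Request:
carry_out(motion=[-0.007,-0.004,0.001,0.5,-0.5,-0.2,-1,-0.006,-0.004,0,0.4,-0.5,-0.2,-1,0,0,0,0,0,0,-1,0,0,0,0,0,0,-1,0,0,0,0,0,0,-1])

```text
t: 7.35
tool_pos: [0.4245, 0.0078, 0.2449]
orientation: [-1.313, 1.029, -1.031]
force: [1.0, 0.7, -1.5]
opening: 0.0235
```

Run:
```python
from h import *
plan(.425,.012,.245,14.1,2)
m=imaging.camera_model("wrist")
im=imaging.read_camera("wrist"); 
m2=imaging.camera_model("wrist"); print(m["position"]-m2["position"])
L=[(-41,58,138),(-41,-58,138),(-40,61,5),(-40,-61,5),(55,-61,5),(50,49,109),(50,-49,109),(-37,28,52),(-37,-28,52)]
cv2.imwrite("pics/h_raw.png",im)
Q=proj(m,pose(.6303,.0636,.2466,np.array(L)/1000)); print(Q[:3])
a=cv2.resize(im[80:320,360:560],None,fx=2.5,fy=2.5,interpolation=cv2.INTER_CUBIC)
for q in Q: cv2.circle(a,tuple(int(v) for v in np.round((q-[360,80]+.5)*2.5-.5)),2,(0,0,255),-1)
cv2.imwrite("pics/h_wrist.png",a)
```

```text
t 7.35 pos [0.4245 0.0078 0.2449] z heading 13.81 tilt y [ 0.001 -0.001 -1.   ] open 0.0235 F [ 1.   0.7 -1.5] q [-0.1  -0.37  1.93 -0.    1.57 -0.34]
err world mm [0.5 4.2 0.1] turn deg [-0.05 -0.29  0.05] tool shift mm [-3.9 -0.1  1.5]
[-0.002, -0.0, 0.0008] [-0.03, -0.14, 0.03]
[-0.0019, -0.0, 0.0008] [-0.03, -0.14, 0.03]
[-5.68585057e-06  2.00903380e-05  4.55049637e-05]
[[527.80960863 130.51917022]
 [498.3560404  285.62754122]
 [444.4589198  115.14814536]]
```

View pics/h_wrist.png

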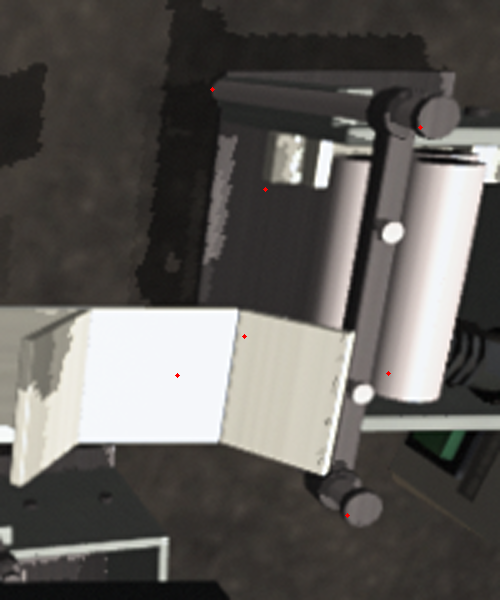

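Run:
```python
from fit import *
mw=imaging.camera_model("wrist"); s=robot.read_state(); p=np.array(s["tool_pos"]); Rm=R.from_rotvec(s["orientation"]).as_matrix()
# scoop at grasp: tool frame
Rz=np.c_[Rm[:,2],-Rm[:,0],-Rm[:,1]]
W=lambda u,v:(360+u/2.5,80+v/2.5)
L=np.array([(38,18,23),(38,-18,23),(18,18,3),(18,-18,3),(-42,18,28),(-42,-18,28)])/1000
print(np.round(proj(mw,p+(L+[.095,0,-.0811])@Rz.T),1)); print([W(*a) for a in [(352,330),(325,473),(240,310),(220,442),(20,340),(15,485)]])
# rack fit: x,y,yaw,h,w,hp
def f(p,sets):
    x,y,a,h,w,hp=p;o=[]
    for Ls,m in sets:
        for P,px in Ls:
            P=[{'h':h,'-h':-h,'w':w}.get(k,k) if isinstance(k,str) else k/1000 for k in P]
            if P[2]==.138:P[2]=hp
            o.append(proj(m,pose(x,y,a,P))[0]-px)
    return np.concatenate(o+[[(h-.065)*100,(w-.1)*100,(hp-.138)*50]])
rk_w=[((-41,58,138),W(438,118)),((-41,-58,138),W(362,507)),((-40,'h',5),W(214,87))]
for n,S in [("w",[(rk_w,mw)]),("tsw",[(rk_t,mt),(rk_s,ms),(rk_w,mw)]),("ts",[(rk_t,mt),(rk_s,ms)])]:
    r=least_squares(f,[.63,.06,.25,.065,.1,.138],args=(S,),loss='soft_l1'); print(n,np.round(r.x,4),np.round(r.fun[:-3].reshape(-1,2),1).tolist())
```

```text
[[501.5 216.7]
 [490.7 273.1]
 [452.  206.9]
 [444.3 259.6]
 [366.2 219.6]
 [361.6 277.6]]
[(500.8, 212.0), (490.0, 269.2), (456.0, 204.0), (448.0, 256.8), (368.0, 216.0), (366.0, 274.0)]
w [0.6317 0.0672 0.2514 0.0583 0.1    0.1412] [[-0.5, -0.9], [0.0, 1.3], [0.9, 0.0]]
tsw [0.6316 0.0653 0.2417 0.0602 0.104  0.1397] [[-0.9, -0.8], [-0.6, -1.2], [-3.2, -1.7], [-1.5, -0.1], [-1.6, -0.1], [0.6, -0.1], [-0.5, 0.0], [-0.8, -0.5], [-0.8, -1.6], [-2.4, 1.2], [-2.9, 2.1], [1.0, -0.4]]
ts [0.6302 0.0634 0.2471 0.0609 0.1092 0.1387] [[0.5, 0.3], [0.7, -0.5], [-2.5, -0.8], [-0.1, 0.3], [-0.5, 0.4], [0.8, 0.1], [0.0, -0.2], [-0.3, 0.5], [-0.2, -0.7]]
```

Request:
carry_out(motion=[-0.002,0.02,0.001,0,-0.1,0,-1,-0.002,0.03,0,0,-0.1,0,-1,0,0.03,0,0,-0.1,0,-1,0,0.025,0,0,0,0,-1,0,0.015,0,0,0,0,-1])

```text
t: 7.9
tool_pos: [0.4277, 0.0107, 0.1245]
orientation: [-1.311, 1.019, -1.033]
force: [-0.3, -0.3, -1.8]
opening: 0.0237
```

Request:
carry_out(motion=[0,0.01,0,0,0,0,-1,0,0,0,0,0,0,-1,0,0,0,0,0,0,-1,0,0,0,0,0,0,-1,0,0,0,0,0,0,-1])

```text
t: 8.4
tool_pos: [0.4274, 0.0103, 0.1137]
orientation: [-1.312, 1.022, -1.033]
force: [0.0, 0.1, -1.9]
opening: 0.0236
```

Run:
```python
from h import *
plan(.4245,.0122,.095,14.1,1)
im=imaging.read_camera("scene"); cv2.imwrite("pics/i_scene.png",cv2.resize(im[110:280,120:370],None,fx=3.2,fy=3.2,interpolation=cv2.INTER_CUBIC))
```

```text
t 8.4 pos [0.4274 0.0103 0.1137] z heading 13.98 tilt y [ 0.007 -0.002 -1.   ] open 0.0236 F [ 0.   0.1 -1.9] q [-0.09 -0.27  2.1  -0.    1.3  -0.34]
err world mm [ -2.9   1.9 -18.7] turn deg [-0.37 -0.12  0.2 ] tool shift mm [-2.6 18.7 -2.5]
[-0.0026, 0.0187, -0.0025] [-0.37, -0.12, 0.2]
```

View pics/i_scene.png

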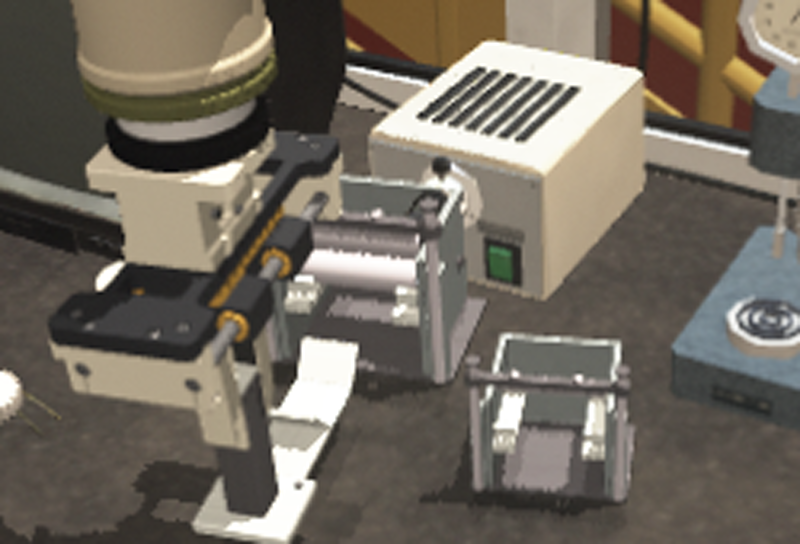

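Request:
carry_out(motion=[-0.0025,0.014,-0.0025,-0.4,0,0.2,-1,0,0.005,0,0,0,0,-1,0,0,0,0,0,0,-1,0,0,0,0,0,0,-1,0,0,0,0,0,0,-1])

```text
t: 8.95
tool_pos: [0.4248, 0.0123, 0.0938]
orientation: [-1.315, 1.027, -1.028]
force: [-0.8, -0.4, -1.7]
opening: 0.024
```

Run:
```python
from h import *
plan(.4245,.0122,.095,14.1,1)
plan(.5389,.0411,.095,14.1,1)
```

```text
t 8.95 pos [0.4248 0.0123 0.0938] z heading 14.0 tilt y [ 0. -0. -1.] open 0.024 F [-0.8 -0.4 -1.7] q [-0.09 -0.24  2.12  0.    1.27 -0.34]
err world mm [-0.3 -0.1  1.2] turn deg [-0.02 -0.1   0.01] tool shift mm [ 0.  -1.2 -0.3]
[0.0, -0.0012, -0.0003] [-0.02, -0.1, 0.01]
t 8.95 pos [0.4248 0.0123 0.0938] z heading 14.0 tilt y [ 0. -0. -1.] open 0.024 F [-0.8 -0.4 -1.7] q [-0.09 -0.24  2.12  0.    1.27 -0.34]
err world mm [114.1  28.8   1.2] turn deg [-0.02 -0.1   0.01] tool shift mm [ -0.3  -1.2 117.7]
[-0.0003, -0.0012, 0.1177] [-0.02, -0.1, 0.01]
```

Request:
carry_out(motion=[0,-0.001,0.01,0,0,0,-1,0,0,0.015,0,0,0,-1,0,0,0.015,0,0,0,-1,0,0,0.01,0,0,0,-1,0,0,0,0,0,0,-1])

```text
t: 9.45
tool_pos: [0.4786, 0.0252, 0.0963]
orientation: [-1.312, 1.025, -1.03]
force: [0.6, -0.7, -1.7]
opening: 0.0239
```

Run:
```python
from h import *
plan(.5389,.0411,.095,14.1,1)
im=imaging.read_camera("scene"); cv2.imwrite("pics/j_scene.png",cv2.resize(im[110:280,120:370],None,fx=3.2,fy=3.2,interpolation=cv2.INTER_CUBIC))
im=imaging.read_camera("wrist"); cv2.imwrite("pics/j_wrist.png",im)
```

```text
t 9.45 pos [0.4786 0.0252 0.0963] z heading 13.95 tilt y [ 0.004 -0.    -1.   ] open 0.0239 F [ 0.6 -0.7 -1.7] q [-0.05 -0.09  1.97  0.    1.25 -0.3 ]
err world mm [60.3 15.9 -1.3] turn deg [-0.24 -0.15  0.06] tool shift mm [-0.9  1.6 62.4]
[-0.0009, 0.0016, 0.0624] [-0.24, -0.15, 0.06]
```

View pics/j_wrist.png

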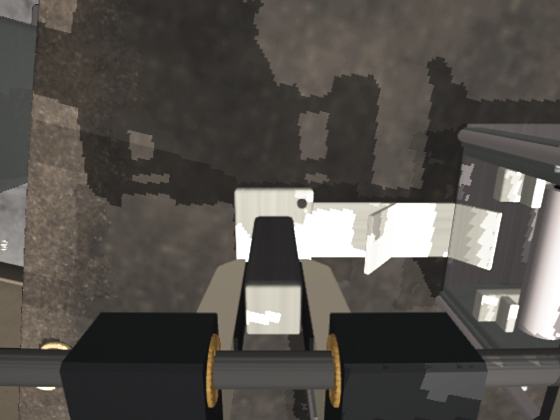

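View pics/j_scene.png

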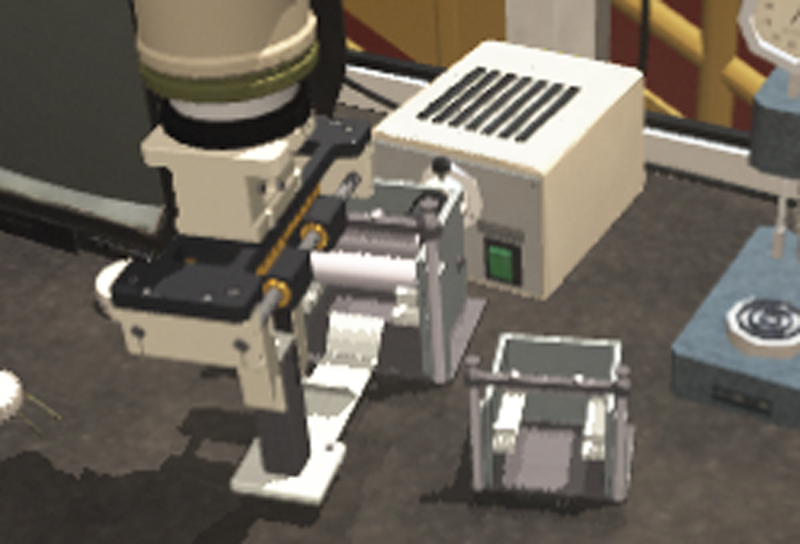

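Request:
carry_out(motion=[-0.001,0.001,0.01,-0.2,-0.1,0,-1,0,0,0.015,0,0,0,-1,0,0,0.015,0,0,0,-1,0,0,0.01,0,0,0,-1,0,0,0.004,0,0,0,-1])

```text
t: 10.05
tool_pos: [0.5285, 0.039, 0.0944]
orientation: [-1.318, 1.029, -1.026]
force: [0.3, -0.5, -1.9]
opening: 0.0238
```

Run:
```python
from h import *
plan(.5389,.0411,.095,14.1,1)
im=imaging.read_camera("wrist"); cv2.imwrite("pics/k_wrist.png",im)
```

```text
t 10.05 pos [0.5285 0.039  0.0944] z heading 14.02 tilt y [-0.003 -0.001 -1.   ] open 0.0238 F [ 0.3 -0.5 -1.9] q [-0.02  0.06  1.83 -0.    1.25 -0.27]
err world mm [10.4  2.1  0.6] turn deg [ 0.18 -0.08  0.03] tool shift mm [ 0.5 -0.6 10.6]
[0.0005, -0.0006, 0.0106] [0.18, -0.08, 0.03]
```

View pics/k_wrist.png

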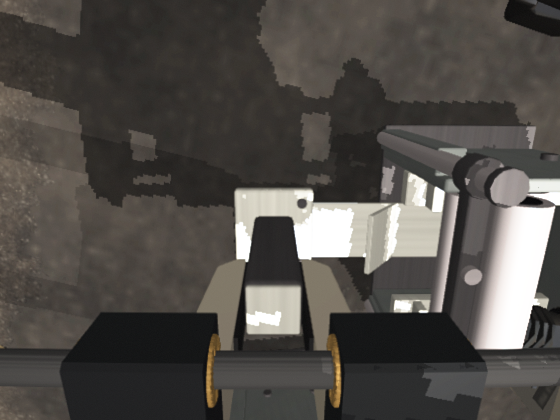

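Run:
```python
from h import *
m=imaging.camera_model("wrist"); s=robot.read_state()
for rp in [(.631,.0643,.2466),(.6317,.0672,.2514)]:
    print(np.round(proj(m,pose(*rp,np.array([(-41,58,138),(-40,60,5),(-41,58,5)])/1000)),1))
p=np.array(s["tool_pos"]); Rm=R.from_rotvec(s["orientation"]).as_matrix(); Rz=np.c_[Rm[:,2],-Rm[:,0],-Rm[:,1]]
L=np.array([(-42,18,28),(-42,-18,28),(-71,28,8),(-71,-28,8),(-119,28,8)])/1000
print(np.round(proj(m,p+(L+[.095,0,-.0811])@Rz.T),1))
```

```text
[[494.5 195. ]
 [377.4 137.3]
 [375.6 140.5]]
[[499.7 186.6]
 [379.5 133.3]
 [377.7 136.6]]
[[366.2 219.6]
 [361.6 277.6]
 [311.5 193.3]
 [308.9 277.4]
 [231.7 193.4]]
```

Request:
carry_out(motion=[0,-0.001,0.007,0.2,0,0,-1,0,0,0.004,0,0,0,-1,0,0,0,0,0,0,-1,0,0,0,0,0,0,-1,0,0,0,0,0,0,-1])

```text
t: 10.6
tool_pos: [0.5388, 0.0416, 0.0953]
orientation: [-1.316, 1.027, -1.027]
force: [0.4, -0.6, -1.2]
opening: 0.0238
```

Run:
```python
from h import *
plan(.5389,.0415,.154,14.1,1)
im=imaging.read_camera("scene"); cv2.imwrite("pics/k_scene.png",cv2.resize(im[110:280,120:370],None,fx=3.2,fy=3.2,interpolation=cv2.INTER_CUBIC))
```

```text
t 10.6 pos [0.5388 0.0416 0.0953] z heading 14.01 tilt y [-0.    -0.001 -1.   ] open 0.0238 F [ 0.4 -0.6 -1.2] q [-0.02  0.09  1.8  -0.    1.25 -0.26]
err world mm [ 0.1 -0.1 58.7] turn deg [ 0.03 -0.09  0.02] tool shift mm [  0.1 -58.7   0. ]
[0.0001, -0.0587, 0.0] [0.03, -0.09, 0.02]
```

View pics/k_scene.png

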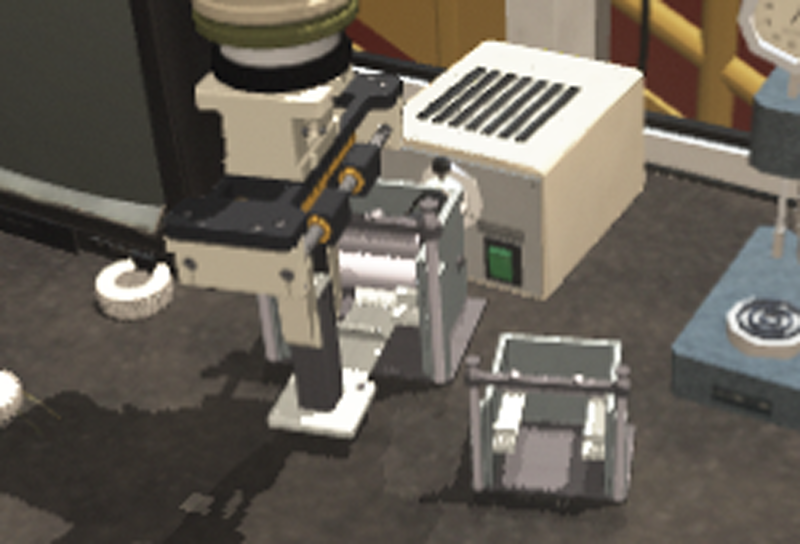

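Request:
carry_out(motion=[0,-0.004,0,0,0,0,-1,0,-0.006,0,0,0,0,-1,0,-0.006,0,0,0,0,-1,0,-0.006,0,0,0,0,-1,0,-0.004,0,0,0,0,-1])

```text
t: 11.15
tool_pos: [0.5383, 0.0415, 0.1233]
orientation: [-1.316, 1.028, -1.027]
force: [-0.4, -0.9, -1.5]
opening: 0.0236
```

Run:
```python
from h import *
plan(.5389,.0415,.154,14.1,1)
```

```text
t 11.15 pos [0.5383 0.0415 0.1233] z heading 14.0 tilt y [-0.001 -0.001 -1.   ] open 0.0236 F [-0.4 -0.9 -1.5] q [-0.02  0.05  1.78 -0.    1.31 -0.26]
err world mm [ 0.6  0.  30.7] turn deg [ 0.06 -0.1   0.02] tool shift mm [  0.2 -30.7   0.6]
[0.0002, -0.0307, 0.0006] [0.06, -0.1, 0.02]
```

Good. Lift slowly through contact with the sleeves.

Request:
carry_out(motion=[0,-0.004,0.0005,0,-0.1,0,-1,0,-0.004,0,0,0,0,-1,0,-0.004,0,0,0,0,-1,0,-0.004,0,0,0,0,-1,0,-0.003,0,0,0,0,-1])

```text
t: 11.65
tool_pos: [0.5386, 0.0417, 0.1439]
orientation: [-1.317, 1.027, -1.025]
force: [-0.1, 0.3, -3.2]
opening: 0.0235
```

Run:
```python
from h import *
plan(.5389,.0415,.154,14.1,1)
im=imaging.read_camera("top"); cv2.imwrite("pics/l_top.png",cv2.resize(im[120:270,130:330],None,fx=4,fy=4,interpolation=cv2.INTER_CUBIC))
```

```text
t 11.65 pos [0.5386 0.0417 0.1439] z heading 14.12 tilt y [-0.001 -0.001 -1.   ] open 0.0235 F [-0.1  0.3 -3.2] q [-0.02  0.04  1.76 -0.    1.35 -0.26]
err world mm [ 0.3 -0.2 10.1] turn deg [0.09 0.02 0.01] tool shift mm [  0.3 -10.1   0.2]
[0.0003, -0.0101, 0.0002] [0.09, 0.02, 0.01]
```

View pics/l_top.png

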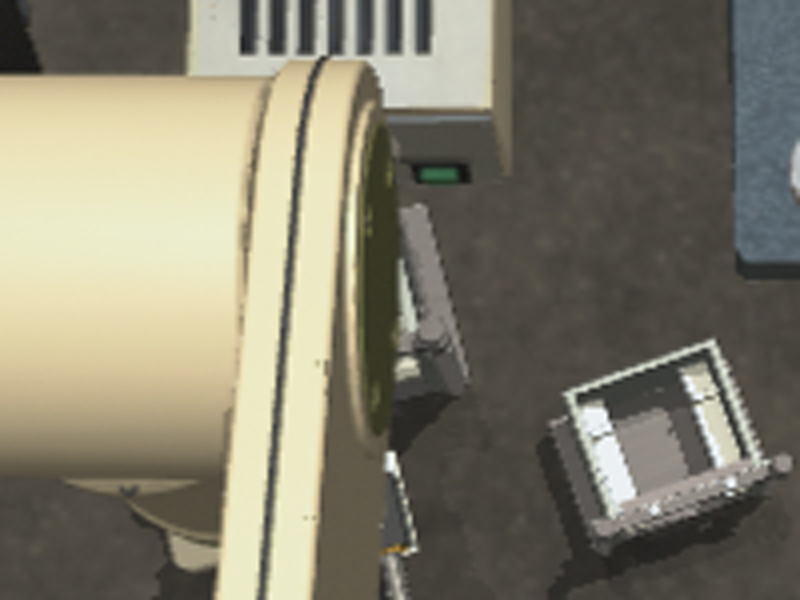

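Request:
carry_out(motion=[0,-0.003,0,0.1,0,0,-1,0,-0.003,0,0,0,0,-1,0,-0.003,0,0,0,0,-1,0,-0.001,0,0,0,0,-1,0,0,0,0,0,0,-1])

```text
t: 12.2
tool_pos: [0.5385, 0.0417, 0.1549]
orientation: [-1.316, 1.026, -1.026]
force: [-0.4, -0.5, -3.3]
opening: 0.0235
```

Run:
```python
from h import *
plan(.5389,.0415,.154,14.1,1)
im=imaging.read_camera("scene"); cv2.imwrite("pics/m_scene.png",cv2.resize(im[130:250,180:330],None,fx=5,fy=5,interpolation=cv2.INTER_CUBIC))
im=imaging.read_camera("wrist"); cv2.imwrite("pics/m_wrist.png",im)
f=[robot.read_state()["force"][2] for _ in range(3)]; print(f)
```

```text
t 12.2 pos [0.5385 0.0417 0.1549] z heading 14.12 tilt y [ 0. -0. -1.] open 0.0235 F [-0.4 -0.5 -3.3] q [-0.02  0.02  1.75 -0.    1.36 -0.26]
err world mm [ 0.4 -0.2 -0.9] turn deg [-0.    0.02  0.01] tool shift mm [0.3 0.9 0.4]
[0.0003, 0.0009, 0.0004] [-0.0, 0.02, 0.01]
[np.float64(-3.2295545034297684), np.float64(-3.2295545034297684), np.float64(-3.2295545034297684)]
```

View pics/m_scene.png

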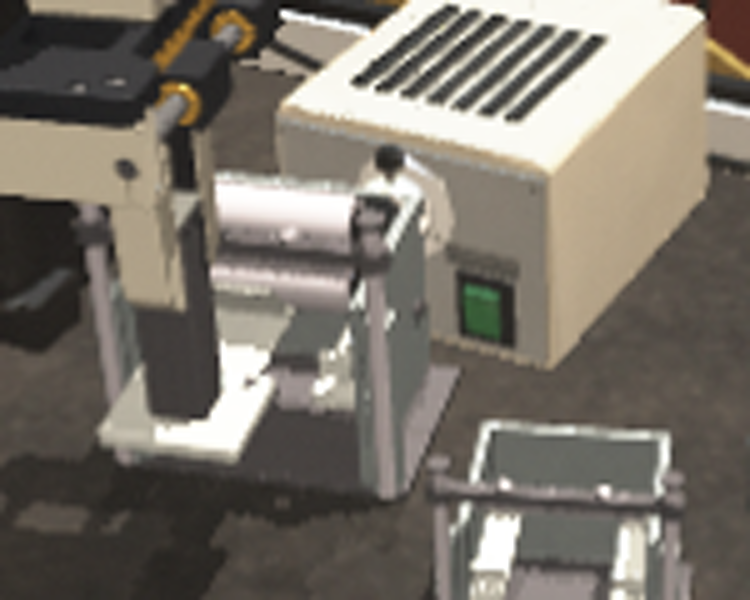

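View pics/m_wrist.png

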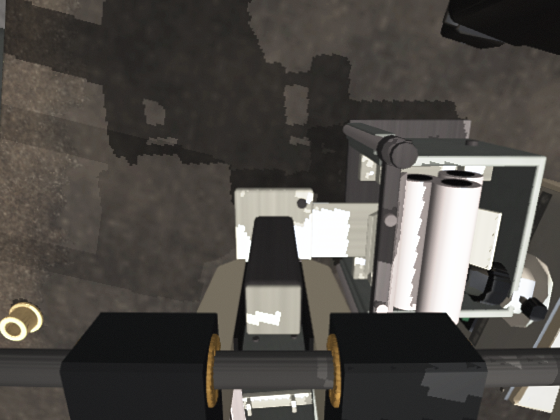

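Request:
carry_out(motion=[0,0.0005,-0.002,0,0,0,-1,0,0,-0.004,0,0,0,-1,0,0,-0.004,0,0,0,-1,0,0,-0.004,0,0,0,-1,0,0,-0.004,0,0,0,-1])

```text
t: 12.8
tool_pos: [0.5194, 0.037, 0.1535]
orientation: [-1.316, 1.026, -1.025]
force: [-0.0, 0.5, -3.1]
opening: 0.0237
```

Run:
```python
from h import *
plan(.631-.195*.9699,.0645-.195*.2436,.154,14.1,1)
im=imaging.read_camera("wrist"); cv2.imwrite("pics/n_wrist.png",im)
```

```text
t 12.8 pos [0.5194 0.037  0.1535] z heading 14.12 tilt y [-0.001 -0.    -1.   ] open 0.0237 F [-0.   0.5 -3.1] q [-0.03 -0.03  1.81 -0.    1.36 -0.27]
err world mm [-77.6 -20.    0.5] turn deg [ 0.05  0.02 -0.01] tool shift mm [  0.5  -0.4 -80.1]
[0.0005, -0.0004, -0.0801] [0.05, 0.02, -0.01]
```

View pics/n_wrist.png

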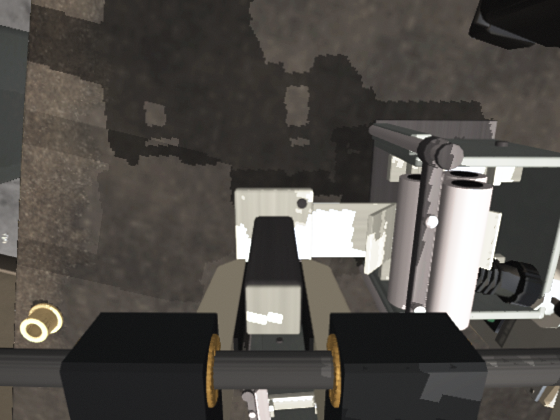

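Request:
carry_out(motion=[0,0,-0.004,0,0,0,-1,0,0,-0.004,0,0,0,-1,0,0,-0.004,0,0,0,-1,0,0,-0.004,0,0,0,-1,0,0,-0.003,0,0,0,-1])

```text
t: 13.35
tool_pos: [0.4989, 0.0318, 0.1536]
orientation: [-1.317, 1.027, -1.025]
force: [1.6, 0.3, -3.5]
opening: 0.0235
```

Run:
```python
from h import *
plan(.631-.195*.9699,.0645-.195*.2436,.154,14.1,1)
im=imaging.read_camera("wrist"); cv2.imwrite("pics/o_wrist.png",im)
```

```text
t 13.35 pos [0.4989 0.0318 0.1536] z heading 14.12 tilt y [-0.001 -0.    -1.   ] open 0.0235 F [ 1.6  0.3 -3.5] q [-0.04 -0.08  1.86 -0.    1.37 -0.29]
err world mm [-57.  -14.8   0.4] turn deg [ 0.07  0.02 -0.01] tool shift mm [  0.5  -0.3 -58.9]
[0.0005, -0.0003, -0.0589] [0.07, 0.02, -0.01]
```

View pics/o_wrist.png

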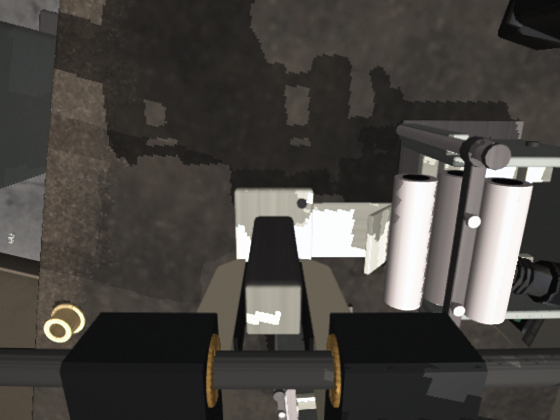

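Request:
carry_out(motion=[0,0,-0.004,0,0,0,-1,0,0,-0.004,0,0,0,-1,0,0,-0.004,0,0,0,-1,0,0,-0.004,0,0,0,-1,0,0,-0.003,0,0,0,-1])

```text
t: 13.9
tool_pos: [0.4789, 0.0268, 0.1539]
orientation: [-1.317, 1.026, -1.025]
force: [0.0, 0.4, -1.9]
opening: 0.0239
```

Run:
```python
from h import *
plan(.631-.195*.9699,.0645-.195*.2436,.154,14.1,1)
im=imaging.read_camera("wrist"); cv2.imwrite("pics/p_wrist.png",im)
```

```text
t 13.9 pos [0.4789 0.0268 0.1539] z heading 14.12 tilt y [-0.001 -0.    -1.   ] open 0.0239 F [ 0.   0.4 -1.9] q [-0.05 -0.14  1.92 -0.    1.37 -0.3 ]
err world mm [-37.   -9.8   0.1] turn deg [0.06 0.02 0.  ] tool shift mm [  0.4  -0.  -38.3]
[0.0004, -0.0, -0.0383] [0.06, 0.02, 0.0]
```

View pics/p_wrist.png

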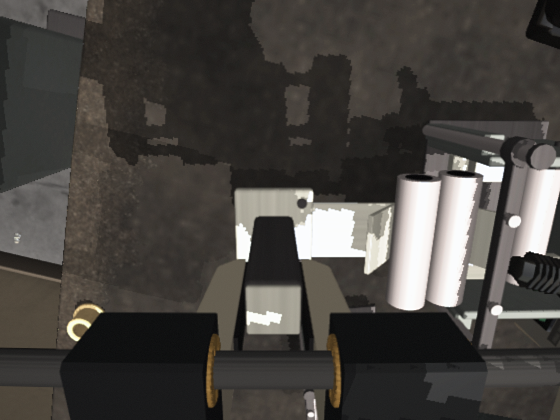

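Request:
carry_out(motion=[0,0,-0.005,0,0,0,-1,0,0,-0.008,0,0,0,-1,0,0,-0.008,0,0,0,-1,0,0,-0.008,0,0,0,-1,0,0,-0.008,0,0,0,-1])

```text
t: 14.45
tool_pos: [0.4402, 0.0171, 0.154]
orientation: [-1.317, 1.026, -1.025]
force: [0.1, 0.8, -2.5]
opening: 0.0238
```

Request:
carry_out(motion=[0,0,-0.008,0,0,0,-1,0,0,-0.008,0,0,0,-1,0,0,-0.006,0,0,0,-1,0,0,-0.003,0,0,0,-1,0,0,0,0,0,0,-1])

```text
t: 14.95
tool_pos: [0.4127, 0.0101, 0.1541]
orientation: [-1.316, 1.026, -1.026]
force: [0.3, 0.0, -2.7]
opening: 0.0237
```

Run:
```python
from h import *
s=robot.read_state();plan(s["tool_pos"][0],s["tool_pos"][1],.0811,14.1,1)
im=imaging.read_camera("wrist"); cv2.imwrite("pics/q_wrist.png",im)
im=imaging.read_camera("scene"); cv2.imwrite("pics/q_scene.png",cv2.resize(im[110:280,120:370],None,fx=3.2,fy=3.2,interpolation=cv2.INTER_CUBIC))
```

```text
t 14.95 pos [0.4127 0.0101 0.1541] z heading 14.11 tilt y [-0.001 -0.001 -1.   ] open 0.0237 F [ 0.3  0.  -2.7] q [-0.1  -0.35  2.08 -0.    1.4  -0.35]
err world mm [  0.   0. -73.] turn deg [0.04 0.01 0.02] tool shift mm [-0. 73.  0.]
[-0.0, 0.073, 0.0] [0.04, 0.01, 0.02]
```

View pics/q_wrist.png

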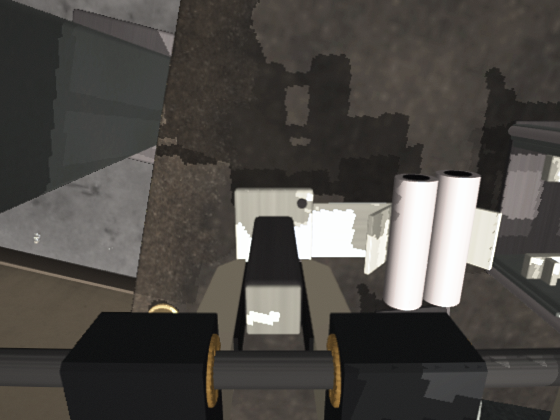

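View pics/q_scene.png

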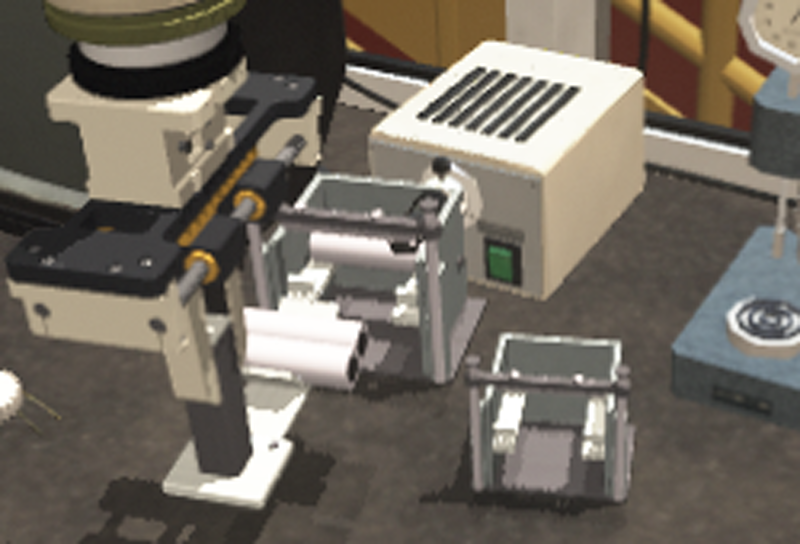

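Request:
carry_out(motion=[0,0.006,0,0,0,0,-1,0,0.012,0,0,0,0,-1,0,0.014,0,0,0,0,-1,0,0.012,0,0,0,0,-1,0,0.006,0,0,0,0,-1])

```text
t: 15.55
tool_pos: [0.414, 0.0104, 0.1005]
orientation: [-1.316, 1.025, -1.026]
force: [-0.1, -0.7, -3.1]
opening: 0.0236
```

Request:
carry_out(motion=[0,0.004,0,0,0,0,-1,0,0.002,0,0,0,0,-1,0,0,0,0,0,0,-1,0,0,0,0,0,0,-1,0,0,0,0,0,0,-1])

```text
t: 16.05
tool_pos: [0.4135, 0.0105, 0.093]
orientation: [-1.317, 1.026, -1.025]
force: [0.0, -0.1, -2.7]
opening: 0.0239
```

Run:
```python
from h import *
plan(.4127,.0101,.0811,14.1,1)
```

```text
t 16.05 pos [0.4135 0.0105 0.093 ] z heading 14.15 tilt y [-0.001 -0.    -1.   ] open 0.0239 F [ 0.  -0.1 -2.7] q [-0.1  -0.27  2.14 -0.    1.27 -0.35]
err world mm [ -0.8  -0.4 -11.9] turn deg [ 0.08  0.05 -0.01] tool shift mm [ 0.2 11.9 -0.9]
[0.0002, 0.0119, -0.0009] [0.08, 0.05, -0.01]
```

Request:
carry_out(motion=[0,0.004,0,0,0,0,-1,0,0.003,0,0,0,0,-1,0,0.002,0,0,0,0,-1,0,0,0,0,0,0,-1,0,0,0,0,0,0,-1])

```text
t: 16.55
tool_pos: [0.4143, 0.0104, 0.0842]
orientation: [-1.316, 1.025, -1.026]
force: [-0.6, -0.3, -2.0]
opening: 0.024
```

Request:
carry_out(motion=[0,0.001,0,0,0,0,-1,0,0.001,0,0,0,0,-1,0,0,0,0,0,0,-1,0,0,0,0,0,0,-1,0,0,0,0,0,0,-1])

```text
t: 17.05
tool_pos: [0.4144, 0.0104, 0.0821]
orientation: [-1.316, 1.025, -1.026]
force: [-0.6, 0.2, -3.1]
opening: 0.0238
```

Run:
```python
from h import *
plan(.4127,.0101,.0811,14.1,1)
```

```text
t 17.05 pos [0.4144 0.0104 0.0821] z heading 14.14 tilt y [ 0.001 -0.    -1.   ] open 0.0238 F [-0.6  0.2 -3.1] q [-0.1  -0.26  2.15 -0.    1.25 -0.35]
err world mm [-1.7 -0.3 -1. ] turn deg [-0.03  0.04  0.03] tool shift mm [-0.1  1.  -1.7]
[-0.0001, 0.001, -0.0017] [-0.03, 0.04, 0.03]
```

Request:
carry_out(motion=[0,0.001,0,0,0,0,-1,0,0,0,0,0,0,-1,0,0.0005,0,0,0,0,-1,0,0,0,0,0,0,-1,0,0,0,0,0,0,-1])

```text
t: 17.55
tool_pos: [0.4148, 0.0104, 0.081]
orientation: [-1.315, 1.024, -1.027]
force: [1.0, 0.1, -2.7]
opening: 0.0237
```

Run:
```python
from h import *
plan(.4127,.0101,.0811,14.1,1)
```

```text
t 17.55 pos [0.4148 0.0104 0.081 ] z heading 14.14 tilt y [ 0.001 -0.    -1.   ] open 0.0237 F [ 1.   0.1 -2.7] q [-0.1  -0.26  2.15 -0.    1.24 -0.35]
err world mm [-2.1 -0.3  0.1] turn deg [-0.07  0.04  0.05] tool shift mm [-0.2 -0.1 -2.1]
[-0.0002, -0.0001, -0.0021] [-0.07, 0.04, 0.05]
```

Not yet in contact; continue in 0.7 mm steps.

Request:
carry_out(motion=[0,0.0007,0,0,0,0,-1,0,0,0,0,0,0,-1,0,0.0007,0,0,0,0,-1,0,0,0,0,0,0,-1,0,0,0,0,0,0,-1])

```text
t: 18.05
tool_pos: [0.4153, 0.0104, 0.081]
orientation: [-1.315, 1.024, -1.027]
force: [-0.8, 0.8, -0.2]
opening: 0.0237
```

Request:
carry_out(motion=[0,0.0007,0,0,0,0,-1,0,0,0,0,0,0,-1,0,0,0,0,0,0,-1,0,0,0,0,0,0,-1,0,0,0,0,0,0,-1])

```text
t: 18.55
tool_pos: [0.4154, 0.0105, 0.081]
orientation: [-1.315, 1.024, -1.027]
force: [-1.9, 0.1, 2.6]
opening: 0.0235
```

Run:
```python
from h import *
plan(.4127,.0101,.0811,14.1,1)
im=imaging.read_camera("scene"); cv2.imwrite("pics/r_scene.png",cv2.resize(im[110:280,120:370],None,fx=3.2,fy=3.2,interpolation=cv2.INTER_CUBIC))
```

```text
t 18.55 pos [0.4154 0.0105 0.081 ] z heading 14.15 tilt y [ 0.002 -0.    -1.   ] open 0.0235 F [-1.9  0.1  2.6] q [-0.1  -0.25  2.15 -0.    1.24 -0.35]
err world mm [-2.7 -0.4  0.1] turn deg [-0.11  0.05  0.05] tool shift mm [-0.3 -0.2 -2.7]
[-0.0003, -0.0002, -0.0027] [-0.11, 0.05, 0.05]
```

View pics/r_scene.png

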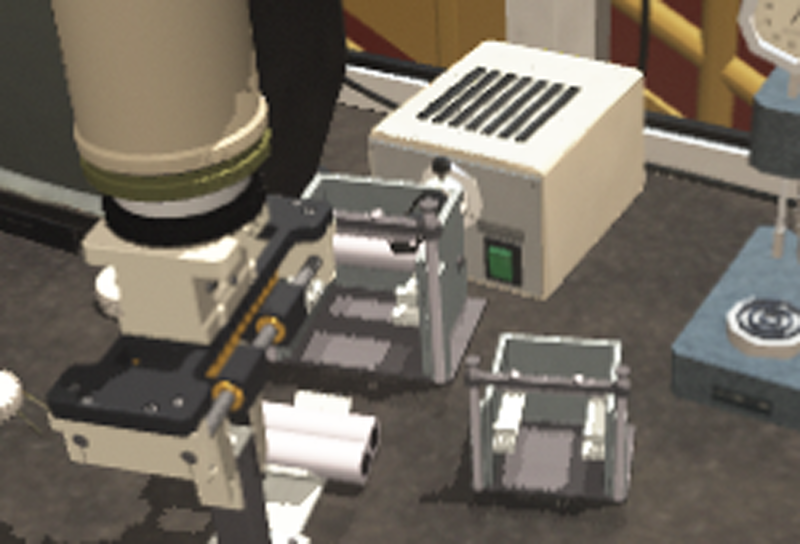

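Request:
carry_out(motion=[0,0,0,0,0,0,0.7,0,0,0,0,0,0,0.7,0,0,0,0,0,0,0.7,0,0,0,0,0,0,0.7,0,0,0,0,0,0,0.7])

```text
t: 19.1
tool_pos: [0.4164, 0.0103, 0.0811]
orientation: [-1.313, 1.022, -1.028]
force: [-0.4, 0.3, 0.3]
opening: 0.0588
```

Request:
carry_out(motion=[0,0,0,0,0,0,0.7,0,0,0,0,0,0,0.7,0,0,0,0,0,0,0.7,0,0,0,0,0,0,0.7,0,0,0,0,0,0,0.7])

```text
t: 19.6
tool_pos: [0.4165, 0.0103, 0.0811]
orientation: [-1.313, 1.022, -1.028]
force: [0.2, -0.3, 0.2]
opening: 0.0791
```

Run:
```python
from h import *
plan(.4154,.0105,.2,14.1,1)
im=imaging.read_camera("wrist"); cv2.imwrite("pics/s_wrist.png",im)
```

```text
t 19.6 pos [0.4165 0.0103 0.0811] z heading 14.14 tilt y [ 0.005 -0.001 -1.   ] open 0.0791 F [ 0.2 -0.3  0.2] q [-0.1  -0.25  2.15 -0.    1.24 -0.35]
err world mm [ -1.1   0.2 118.9] turn deg [-0.26  0.04  0.1 ] tool shift mm [  -0.2 -118.9   -0.5]
[-0.0002, -0.1189, -0.0005] [-0.26, 0.04, 0.1]
```

View pics/s_wrist.png

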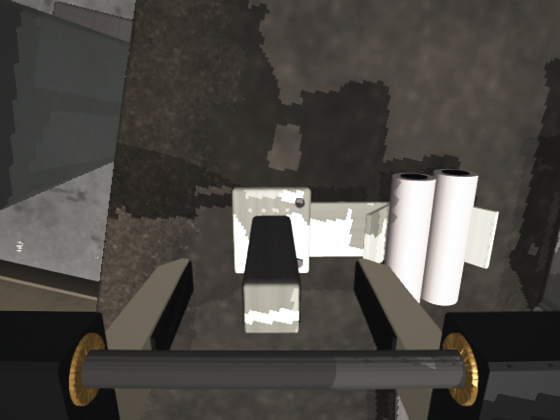

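Released cleanly; retreat straight up.

Request:
carry_out(motion=[0,-0.01,0,-0.2,0,0,0.7,0,-0.02,0,0,0,0,0.7,0,-0.03,0,0,0,0,0.7,0,-0.03,0,0,0,0,0.7,0,-0.03,0,0,0,0,0.7])

```text
t: 20.15
tool_pos: [0.4126, 0.0109, 0.2026]
orientation: [-1.322, 1.032, -1.021]
force: [-0.6, 0.0, 1.2]
opening: 0.0791
```

Request:
carry_out(motion=[0,-0.02,0,0,0,0,0.7,0.02,-0.01,-0.01,0,0,0,0.7,0.03,0,-0.01,0,0,0,0.7,0.03,0,-0.01,0,0,0,0.7,0.03,0,-0.01,0,0,0,0.7])

```text
t: 20.65
tool_pos: [0.4043, -0.1063, 0.2458]
orientation: [-1.318, 1.015, -1.025]
force: [1.1, -0.5, -0.8]
opening: 0.079
```

Request:
carry_out(motion=[0.04,0,0,0,0,0,0.7,0.04,0,0,0,0,0,0.7,0.04,0,0,0,0,0,0.7,0.03,0,0,0,0,0,0.7,0,0,0,0,0,0,0.7])

```text
t: 21.15
tool_pos: [0.4421, -0.2611, 0.2519]
orientation: [-1.316, 1.013, -1.032]
force: [-1.1, 1.1, 0.4]
opening: 0.079
```

Run:
```python
from h import *
plan(.4154,.0105,.2,14.1,1)
for c in ["top","scene"]:
    im=imaging.read_camera(c); im=im[120:310,120:370] if c=="top" else im[110:280,120:370]
    cv2.imwrite(f"pics/t_{c}.png",cv2.resize(im,None,fx=3.1,fy=3.1,interpolation=cv2.INTER_CUBIC))
```

```text
t 21.15 pos [ 0.4421 -0.2611  0.2519] z heading 14.37 tilt y [ 0.01  -0.006 -1.   ] open 0.079 F [-1.1  1.1  0.4] q [-0.63 -0.12  1.72  0.    1.54 -0.88]
err world mm [-26.7 271.6 -51.9] turn deg [-0.46  0.27  0.49] tool shift mm [-270.2   49.9   41.1]
[-0.2702, 0.0499, 0.0411] [-0.46, 0.27, 0.49]
```

View pics/t_top.png

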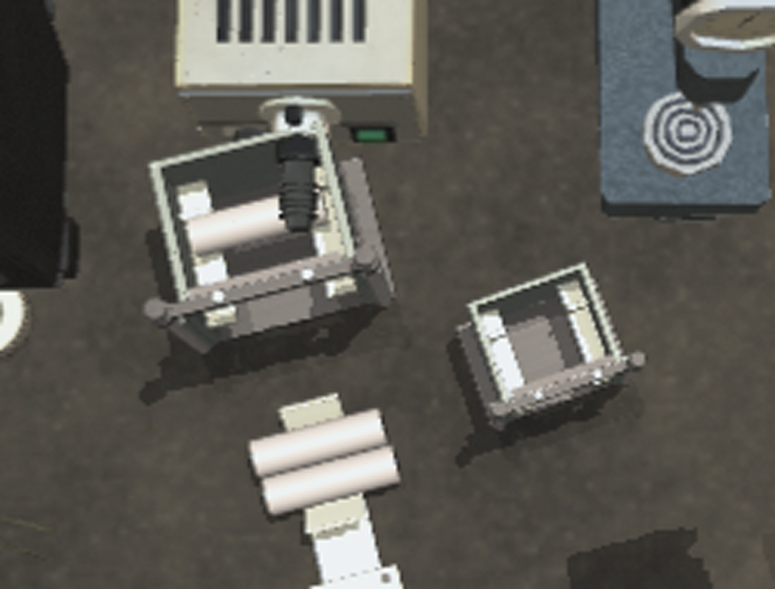

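View pics/t_scene.png

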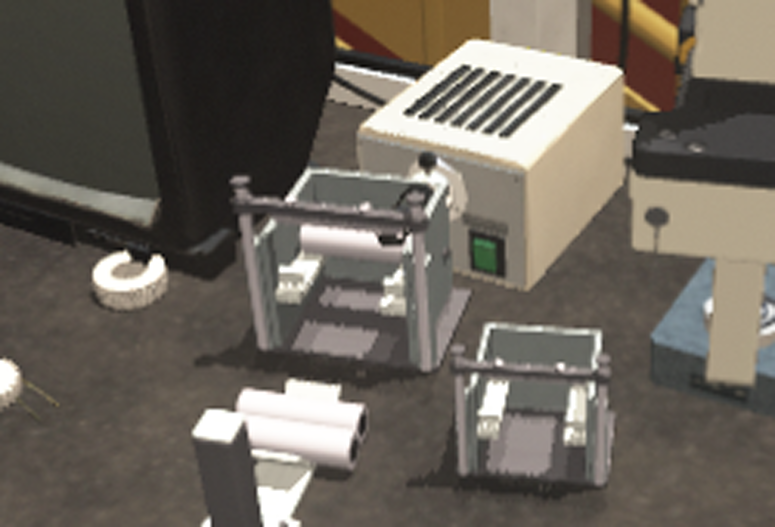

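Request:
carry_out(motion=[0,0,0,0,0,0,0.7,0,0,0,0,0,0,0.7,0,0,0,0,0,0,0.7,0,0,0,0,0,0,0.7,0,0,0,0,0,0,0.7])

```text
t: 21.75
tool_pos: [0.442, -0.2542, 0.2531]
orientation: [-1.317, 1.008, -1.027]
force: [-0.4, 0.8, -0.4]
opening: 0.0791
```

```bash
python3 -c "
from plant import robot
print(robot.close_job())"
```

```text
the job is handed in; nothing more can be done
None
```

I handed the job in at about 21.8 s of the 54 s allowed. The scoop stands on the surface plate with a level measure of two sleeves, and the third sleeve is back in the larger rack.

- **Pick-up and lift:** I gripped the scoop by its post at about 81 mm instead of the suggested 78. It went in with its underside at about 14 mm, and all three sleeves came up heaped to about 73 mm. The wrist load rose by about 1.4 N, which fits three sleeves, and the wrist picture showed the heap.
- **Striking off:** Drawing the scoop back under the blade rolled the top sleeve forward over the lip into the rack. The tool stayed within about 0.3° of level during the lift, the strike and the lowering. While carrying the empty scoop to the rack it tilted about 1° for a moment.
- **Setting down:** I lowered the scoop until the wrist force showed contact at the height where I had gripped it. Then I released it and moved the arm away.
- **Last checks:** The final top and scene pictures show two sleeves side by side in the pocket. The third lies across the rack's ledges, and the gripper is clear of everything. I saw no sign of the gripper touching a sleeve.
- **Disagreement:** The wrist camera placed both the rack and the scoop about 2 to 4 mm off what the other cameras and the arm's pose gave. I aligned by the scoop-to-rack difference, and the scoop went in without contact.

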